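Take the flat tin out of the stack of tins

ROBOT

A 6-joint arm with a two-finger parallel gripper is mounted at the origin on a cart in front of the work surface, level with it; the furniture and walls round the work are solid. World frame = base frame: x ahead of the robot, y to its left, z up, the work surface at z = 0. Lengths are in m, angles in rad, forces in N, time in s.
With the tool pointing down it reaches from about 0.325 to 0.9 m from the base axis. Payload 6.1 kg.
Tool frame: the origin (TCP) lies midway between the tips of the shut fingers; the grasp point (between the pads) lies 19 mm behind it; z points along the fingers, y is the line along which they close (so a half turn about z gives the same grasp; the last joint's range is limited). The gripper opens to 85 mm and grips with 20 to 120 N. Pads are 22 mm wide; open, the fingers measure 114 mm over their backs; the gripper's body (76 mm by 85 mm) begins 54 mm behind the grasp point. The pads swing forward as they close: fully open they stand 13 mm farther back than shut.
Start: joints at [-1.256, 0.22, 1.526, -0, 1.395, -0.126], TCP at [0.267, -0.565, 0.231] pointing down, gripper open.
Joint ranges: [-2.98, 2.98], [-0.91, 2.08], [0.09, 2.57], [-1.24, 4.39], [0.2, 2.65], [-2.68, 2.68]. Speed limits (rad/s): [2.57, 2.57, 3.01, 3.14, 3.14, 3.14].

INTERFACE

Orientations are given as [roll, pitch, yaw] about the fixed x, y, z axes, in that order (R = Rz(yaw) Ry(pitch) Rx(roll)).
In Python, from plant import manip, kin, eyes, finder, monitor gives the robot as it stands. Calls block until the motion is done:
- manip.movep(position, orientation): joint-space move of the TCP to a pose.
- manip.move_l(position, feed=0.15, rotation=None, max_force=None): straight line of the TCP; rotation=None keeps the orientation; feed is the mean speed in m/s. With max_force (N) it stops when the force on the tool has changed by that much, and returns True; else False.
- manip.set_joints(angles): joint-space move.
- manip.gripper_to(opening, f_grip=None): finger opening in m; f_grip is the grip in N (None keeps the last); returns when the fingers have stopped.
- manip.hold(seconds).
- kin.inverse_kinematics(position, orientation): joint angles nearest the present ones, or None.
- eyes.get_image(name): name is "scene" or "top" or "wrist"; returns (picture, depth): 384x512x3 uint8, red, green, blue; 384x512 float32, m along the optical axis (not along the pixel's ray), 0 where there is no reading.
- eyes.get_calibration(name): a dict with "intrinsics" (3x3 intrinsics, pixels), "dist_coeffs" ([k1, k2, p1, p2, k3] as OpenCV has them; the pictures are not rectified), "world_from_camera" (4x4, takes a point from camera to world coordinates). Camera axes: x right, y down, z forward; pixel columns grow to the right and rows downward; lengths in m; the calibration is good to about 2 mm. A picture is of the moment at which its call begins: read the wrist's pose just before it. get_calibration takes no time and is no camera call; for the wrist camera it gives the pose at the moment of the call.
A pose or a line that the arm cannot do raises manip.Unreachable and nothing moves.
- manip.job_done(): hands the job in; it is judged then, once.
Trained networks look in the newest picture that a camera, given by its name, has taken for a name from the list of things; names that differ only in an ending like _2 or _b are one class to them, and where a whole thing is asked for, a point or a joint stands for the part that bears it (a point fixed in the world has none). Each returns a list of dicts, best first, with "confidence" (0 to 1); they miss things now and then, are a little off and sometimes report something else, mostly with a low value. They report only what shows in the picture. A call takes as long as a camera call.
- finder.silhouettes(target, camera): "region" (384x512 bool, what is visible of it) and "uv" ([column, row] in pixels, amid what is visible of it).
Readings, each from a call of its own:
- monitor.read_time_s(): time.
- monitor.read_q(): joint angles.
- monitor.read_joint_velocities(): joint speeds.
- monitor.read_joint_torque(): joint torques, N m.
- monitor.read_eef_pos(): TCP position.
- monitor.read_tcp_rot(): TCP orientation.
- monitor.read_ft_force(): force on the tool from outside, world axes, zero at the start.
- monitor.read_torque(): the same for the moment, N m.
- monitor.read_opening(): finger opening in m.
- monitor.read_grasp_force(): force on a finger pad.
Only numpy, scipy, OpenCV 4.12 (cv2) and the standard library are available. Lean on these libraries where they do the work, as an engineer would, in place of code of your own. Each camera call takes 0.05 s, during which the arm holds its last target. There are 200 camera calls.

TASK

Get the flat oblong tin out of the middle of the stack of tins: first lift the tall tin off the top and stand it aside, then lay the flat tin flat on the chopping board, with its whole underside on the board. Then put the tall tin back, upright and centred, on the wide tin that was at the bottom of the stack. Leave that wide tin standing where it is, and set things down rather than dropping them.

Things in the scene. Friction and masses are not known exactly. Their poses are not given: they have to be found in the camera images.
- wide_tin: wide round food tin, 76 mm diameter, 58 mm high, flat top, about 0.26 kg; it stands loose on the worktop as the bottom of the stack and is never gripped. Origin: centre of its underside, z up; its top is 58 mm above the origin. (Another tin of the same kind stands alone at the back; it has no part in the work. No other object stands within 120 mm of the stack, apart from the board.)
- flat_tin: flat oblong tin with rounded corners, 63 mm (its x axis) by 105 mm (its y axis) by 26 mm high, about 0.15 kg; it lies on the wide tin as the middle of the stack, its long sides overhanging little and its ends more. The body is 60 mm wide between the long sides: grip it across them, along its x axis. Origin: centre of its underside, z up.
- tall_tin: tall round food tin, 57 mm diameter, 72 mm high, about 0.18 kg; it stands upright on the flat tin as the top of the stack. Origin: centre of its underside, z up. Grip it anywhere round its side.
- board: rectangular wooden chopping board, 240 mm (its x axis) by 340 mm (its y axis) by 22 mm thick, about 1.1 kg, lying loose on the worktop beside the stack (to its left or right), empty. It has room for both the flat and the tall tin side by side. Origin: centre of its underside, z up; its top is 22 mm above the origin.

How it is judged:
By the outcome, as a careful person would: the job done as asked, in the order asked, and still so for the second after the job is handed in, with the robot touching nothing.
It also fails if it takes over 72 s, if anything falls off the work surface, if the arm or the gripper's body presses on something with over 40 N, if the wrist force passes 120 N, or if a joint passes its speed limit or range.

## Working session

There is one attempt and no reset: what is moved stays moved. The work goes in short steps, each a Python script; the robot and the scene stay as the last script left them, time stands still between calls to the robot, and variables do not carry over. Pictures are saved under pics/ and viewed, at most 10 in all, crops included, and the job is handed in when it is done.

```bash
ls; mkdir -p pics
cat > h.py <<'E'
import numpy as np, cv2
from plant import manip, kin, eyes, finder, monitor
def cloud(cam, depth, cal, mask=None):
    m = depth>0
    if mask is not None: m &= mask
    v,u = np.nonzero(m)
    p = cv2.undistortPoints(np.stack([u,v],1).astype(np.float64)[:,None], np.array(cal["intrinsics"],float), np.array(cal["dist_coeffs"],float))[:,0]
    d = depth[v,u][:,None]
    P = np.c_[p*d, d]
    T = np.array(cal["world_from_camera"])
    return P@T[:3,:3].T+T[:3,3]
def save(img,name): cv2.imwrite("pics/"+name, img[:,:,::-1])
E
python3 - <<'E'
from h import *
ims=[]
for c in ["scene","top"]:
    cal=eyes.get_calibration(c); im,d=eyes.get_image(c); ims.append(im)
    print(c,np.round(cal["world_from_camera"],3).tolist())
    for n in ["wide_tin","flat_tin","tall_tin","board"]:
        for s in finder.silhouettes(n,c)[:3]:
            P=cloud(c,d,cal,s["region"])
            if len(P): print(n,round(s["confidence"],2),np.round(s["uv"]),len(P),"med",np.round(np.median(P,0),3),"p2",np.round(np.percentile(P,2,axis=0),3),"p98",np.round(np.percentile(P,98,axis=0),3))
save(cv2.resize(np.hstack(ims),(800,300)),"a.png")
print(monitor.read_time_s(), monitor.read_tcp_rot())
E
```

```text
pics
plant.py
scene [[-0.837, -0.284, 0.467, 0.076], [-0.547, 0.415, -0.727, 0.652], [0.013, -0.865, -0.502, 0.51], [0.0, 0.0, 0.0, 1.0]]
wide_tin 0.94 [199. 270.] 1090 med [0.454 0.218 0.029] p2 [0.443 0.18  0.002] p98 [0.496 0.232 0.057]
flat_tin 0.77 [197. 244.] 1088 med [0.464 0.223 0.08 ] p2 [0.451 0.144 0.06 ] p98 [0.512 0.246 0.084]
tall_tin 0.84 [192. 212.] 1782 med [0.471 0.215 0.133] p2 [0.456 0.175 0.084] p98 [0.51  0.229 0.155]
board 0.57 [296. 180.] 7726 med [ 0.475 -0.145  0.02 ] p2 [ 0.364 -0.35   0.004] p98 [ 0.603 -0.017  0.022]
top [[-0.02, -0.996, 0.088, 0.404], [-0.999, 0.023, 0.026, 0.004], [-0.028, -0.088, -0.996, 0.932], [0.0, 0.0, 0.0, 1.0]]
flat_tin 0.68 [195. 196.] 511 med [0.469 0.167 0.081] p2 [ 0.45   0.143 -0.001] p98 [0.51  0.249 0.15 ]
tall_tin 0.85 [179. 188.] 723 med [0.482 0.195 0.152] p2 [0.455 0.171 0.001] p98 [0.518 0.229 0.156]
board 0.56 [337. 189.] 12374 med [ 0.487 -0.186  0.02 ] p2 [ 0.372 -0.352  0.016] p98 [ 0.605 -0.027  0.023]
0.5 [ 3.14159196e+00 -2.92642465e-05  4.40775739e-01]
```

View pics/a.png

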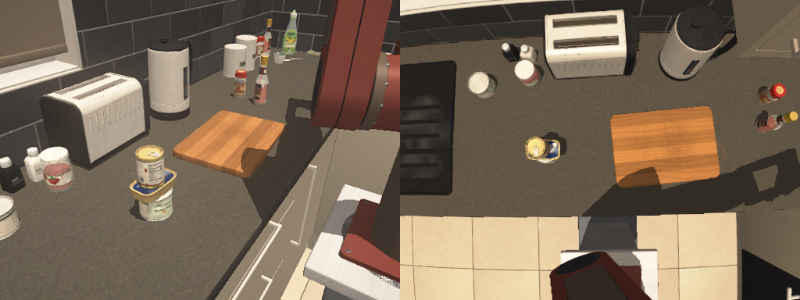

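The scene camera shows the stack at about (0.48, 0.20), at combined-picture pixel (150,185). The board is empty, lying to its right around (0.487, -0.187). Next I'll look with the wrist camera from two places.

Run:
```python
from h import *
from scipy.spatial.transform import Rotation as R
T=np.array(eyes.get_calibration("wrist")["world_from_camera"])
Rt=R.from_euler("xyz",monitor.read_tcp_rot()).as_matrix()
off=Rt.T@(T[:3,3]-monitor.read_eef_pos()); print("cam in tool",off.round(3),(Rt.T@T[:3,:3]).round(2).tolist())
ims=[]
yaw=0.4
for i,dx in enumerate([(-0.03,-0.10),(0.0,0.03)]):
    Rd=R.from_euler("xyz",[np.pi,0,yaw]).as_matrix()
    tcp=np.array([0.485+dx[0],0.2+dx[1],0.36])-np.r_[(Rd@off)[:2],0]
    print(tcp.round(3)); manip.movep(tcp.tolist(),[np.pi,0,yaw]); manip.hold(0.2)
    cal=eyes.get_calibration("wrist"); im,d=eyes.get_image("wrist"); ims.append(im)
    P=cloud("",d,cal); np.save(f"P{i}.npy",P)
    for n in ["wide_tin","flat_tin","tall_tin"]:
        for s in finder.silhouettes(n,"wrist")[:2]:
            Q=cloud("",d,cal,s["region"]); np.save(f"Q{i}_{n}.npy",Q)
            print(i,n,round(s["confidence"],2),np.round(s["uv"]),len(Q),np.round(np.median(Q,0),3),np.round(np.percentile(Q,2,axis=0),3),np.round(np.percentile(Q,98,axis=0),3))
save(cv2.resize(np.hstack(ims),(800,300)),"b.png")
print(monitor.read_time_s(), monitor.read_q())
```

```text
cam in tool [ 0.082  0.001 -0.143] [[-0.0, -0.95, -0.32], [1.0, -0.0, 0.0], [-0.0, -0.32, 0.95]]
[0.379 0.069 0.36 ]
0 wide_tin 0.66 [196.  64.] 119 [0.447 0.193 0.056] [0.443 0.175 0.032] [0.449 0.21  0.06 ]
0 tall_tin 0.94 [189.  24.] 2860 [0.48  0.19  0.153] [0.457 0.17  0.087] [0.503 0.224 0.156]
[0.409 0.199 0.36 ]
1 wide_tin 0.52 [276. 124.] 52 [0.446 0.194 0.056] [0.444 0.18  0.052] [0.449 0.208 0.059]
1 flat_tin 0.73 [262. 101.] 1495 [0.483 0.219 0.082] [0.453 0.143 0.08 ] [0.511 0.242 0.085]
1 tall_tin 0.79 [290.  98.] 2262 [0.484 0.198 0.153] [0.458 0.172 0.151] [0.509 0.224 0.157]
4.2333 [ 2.77826315e-01 -2.51794609e-01  1.75551207e+00 -6.07922364e-05
  1.63729536e+00  1.44989763e+00]
```

View pics/b.png

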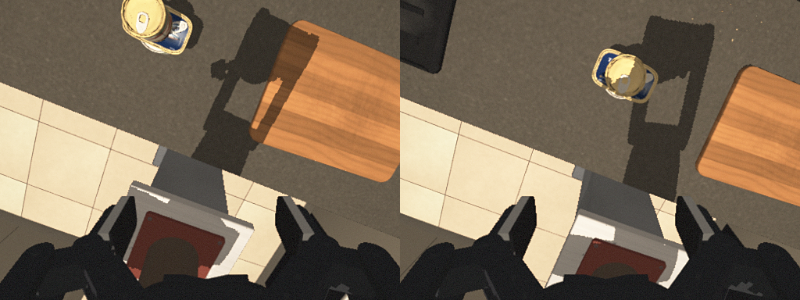

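Both wrist views show the stack, with the tall tin at combined-picture pixel (147,18) on the left and (625,75) on the right. I'll add one centred view and fit the shapes from the depth.

```bash
cat >> h.py <<'E'
from scipy.optimize import least_squares
def circ(P,r):
    # outline circle fit with known radius: hull points
    h=cv2.convexHull(P[:,:2].astype(np.float32))[:,0]
    f=least_squares(lambda c:np.hypot(*(h-c[:2]).T)-c[2],[*h.mean(0),r],loss="soft_l1",f_scale=.001).x
    return f
def rect(P):
    (c,s,a)=cv2.minAreaRect((P[:,:2]*1000).astype(np.float32))
    c=np.array(c)/1000; a=np.radians(a)
    if s[0]>s[1]: a+=np.pi/2; s=s[::-1]     # a = direction of short (x) axis
    a=(a+np.pi/2)%np.pi-np.pi/2
    return c,s,a
def fits(P,near,r=.09):
    P=P[np.hypot(*(P[:,:2]-near).T)<r]
    t=P[(P[:,2]>.145)&(P[:,2]<.165)]; f=P[(P[:,2]>.075)&(P[:,2]<.09)]
    print("tall",circ(t,.0285).round(4),np.median(t[:,2]).round(4),len(t)); c,s,a=rect(f)
    print("flat",c.round(4),np.round(s,1),round(a,3),np.median(f[:,2]).round(4),len(f))
E
python3 - <<'E'
from h import *
c=np.array([.484,.198])
fits(np.load("P1.npy"),c); fits(np.load("P0.npy"),c)
yaw=0.4; ah=np.array([np.cos(yaw),np.sin(yaw)])
ims=[]
from scipy.spatial.transform import Rotation as R
for k,(off,yw) in enumerate([(0.02,0.4),(0.02,-1.2)]):
    ah=np.array([np.cos(yw),np.sin(yw)])
    manip.movep([*(c+ah*off-0*ah),.36],[np.pi,0,yw]); manip.hold(.2)
    cal=eyes.get_calibration("wrist"); im,d=eyes.get_image("wrist"); ims.append(im)
    P=cloud("",d,cal); np.save(f"P{k+2}.npy",P); print(np.array(cal["world_from_camera"])[:3,3].round(3)); fits(P,c)
A=np.vstack([np.load(f"P{i}.npy") for i in (1,2,3)]); fits(A,c)
# board
B=np.vstack([np.load("P1.npy"),np.load("P2.npy")])
im,d=eyes.get_image("top"); cal=eyes.get_calibration("top"); s=finder.silhouettes("board","top")
if s:
    Q=cloud("",d,cal,s[0]["region"]); Q=Q[(Q[:,2]>.015)&(Q[:,2]<.028)]; b=rect(Q); print("board",b,np.median(Q[:,2]),s[0]["confidence"])
save(cv2.resize(np.hstack(ims),(800,300)),"c.png")
print(monitor.read_time_s(), monitor.read_q().round(2))
E
```

```text
tall [0.4837 0.1979 0.028 ] 0.1533 2240
flat [0.4818 0.1923] [ 62.5 104.1] -0.033 0.0818 1628
tall [0.4829 0.1974 0.0279] 0.1529 2348
flat [0.4817 0.1912] [ 63.7 103.4] -0.07 0.0819 1744
[0.578 0.237 0.504]
tall [0.4842 0.1978 0.0283] 0.1529 1876
flat [0.4834 0.192 ] [ 61.4 105.2] -0.014 0.0817 1434Traceback (most recent call last):
  File "<stdin>", line 9, in <module>
host.Unreachable: the arm cannot take that pose within its joint ranges
```

Run:
```python
from h import *
im,d=eyes.get_image("top"); cal=eyes.get_calibration("top"); s=finder.silhouettes("board","top")
Q=cloud("",d,cal,s[0]["region"]); print(s[0]["confidence"])
Q=Q[(Q[:,2]>.012)&(Q[:,2]<.03)]; b=rect(Q); print("board",b,np.median(Q[:,2]))
yaw=np.pi/2-.03; o=[np.pi,0,yaw]; x,y=.484,.198
manip.gripper_to(.085); 
manip.movep([x,y,.25],o); print(manip.move_l([x,y,.101],feed=.12,max_force=10))
print(monitor.read_eef_pos()); f0=monitor.read_ft_force()
manip.gripper_to(.045,f_grip=40); print(monitor.read_opening(),monitor.read_grasp_force(),monitor.read_ft_force()-f0)
manip.move_l([x,y,.13],feed=.05); manip.move_l([x,y,.19],feed=.12); manip.hold(.1)
print(monitor.read_opening(),monitor.read_grasp_force(),monitor.read_ft_force()-f0)
im,d=eyes.get_image("wrist"); save(im,"d.png"); im,d=eyes.get_image("scene"); save(im,"d2.png")
print(monitor.read_time_s())
```

```text
0.92
board (array([ 0.48983069, -0.18926689]), (240.99803161621094, 340.40240478515625), np.float64(0.08375395285898368)) 0.019925294083400158
False
[0.4846799  0.19820155 0.10187745]
0.05671423378796155 41.898820996284485 [-2.88463247  0.47994486  5.77240421]
0.056364583733837584 42.07636892795563 [-0.59818915  1.72087635 -1.9889689 ]
9.6917
```

View pics/d2.png

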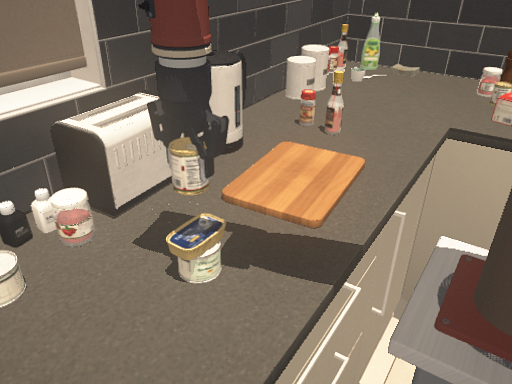

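The tall tin is held, at pixel (188,165), and the flat tin is still on the wide tin, at (198,238). Now I'll set the tall tin aside on the worktop and look at the flat tin.

```bash
cat >> h.py <<'E'
def setdown(x,y,z,thr=4):
    "guarded lowering towards nominal TCP height z, then release"
    manip.move_l([x,y,z+.015],feed=.12); manip.hold(.15)
    hit=manip.move_l([x,y,z-.006],feed=.02,max_force=thr)
    p=monitor.read_eef_pos(); print("down",hit,p.round(4),monitor.read_ft_force().round(1)); return p
E
python3 - <<'E'
from h import *
x,y=.484,.06
manip.move_l([x,y,.19],feed=.2)
p=setdown(x,y,.0179)
manip.gripper_to(.085); manip.move_l([x,y,.2],feed=.2)
yaw=np.pi/2-.03; o=[np.pi,0,yaw]
manip.movep([.484,.20,.33],o); manip.hold(.2)
cal=eyes.get_calibration("wrist"); im,d=eyes.get_image("wrist"); P=cloud("",d,cal)
c=np.array([.483,.192]); P_=P[np.hypot(*(P[:,:2]-c).T)<.08]
for lo,hi in [(.07,.095),(.078,.09)]:
    f=P_[(P_[:,2]>lo)&(P_[:,2]<hi)]; print(rect(f),np.median(f[:,2]),np.percentile(f[:,2],98),len(f))
t=P[(np.hypot(*(P[:,:2]-[.484,.06]).T)<.06)&(P[:,2]>.06)]
if len(t)>50: print("tall",circ(t,.0285),np.median(t[:,2]))
save(im,"e.png"); 
cal=eyes.get_calibration("scene"); im,d=eyes.get_image("scene"); s=finder.silhouettes("wide_tin","scene")
for k in s[:2]:
  Q=cloud("",d,cal,k["region"]); Q=Q[(Q[:,2]>.008)&(Q[:,2]<.05)]
  print("wide",k["confidence"],np.median(Q,0),least_squares(lambda c:np.hypot(*(Q[:,:2]-c).T)-.038,[.483,.195],loss="soft_l1",f_scale=.001).x)
print(monitor.read_time_s())
E
```

```text
down True [0.4839 0.06   0.0183] [-1.  -0.4  5. ]
(array([0.48213483, 0.19240393]), (62.67781066894531, 104.47700500488281), np.float64(-0.03142729823375223)) 0.08163624204783237 0.08458553018326422 3833
(array([0.48213483, 0.19240393]), (62.67781066894531, 104.47700500488281), np.float64(-0.03142729823375223)) 0.08163624204783237 0.08458553018326422 3833
tall [0.48417548 0.06051346 0.02838842] 0.06971673822169044
wide 0.76 [0.45573932 0.22058611 0.02841035] [0.48188229 0.19363231]
15.4583
```

View pics/e.png

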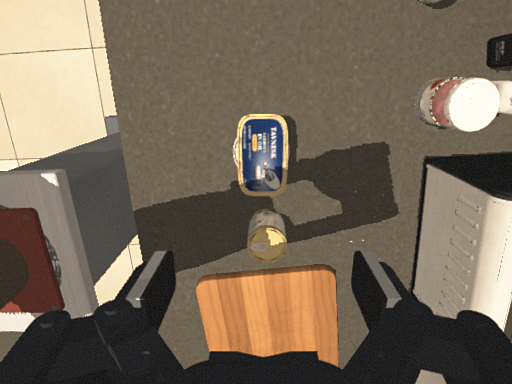

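The flat tin lies at pixel (263,155), unobstructed and square on the wide tin. The tall tin stands at (267,235), short of the board. Next I'll grip the flat tin and carry it over.

Run:
```python
from h import *
yaw=np.pi/2-.031; o=[np.pi,0,yaw]; x,y=.4822,.1924
manip.movep([x,y,.16],o); f0=monitor.read_ft_force()
hit=manip.move_l([x,y,.056],feed=.08,max_force=8); print(hit,monitor.read_eef_pos().round(4))
if not hit:
    manip.gripper_to(.045,f_grip=45); print(monitor.read_opening(),monitor.read_grasp_force(),(monitor.read_ft_force()-f0).round(1))
    manip.move_l([x,y,.075],feed=.04); manip.move_l([x,y,.19],feed=.15); manip.hold(.2)
    print(monitor.read_opening(),monitor.read_grasp_force(),(monitor.read_ft_force()-f0).round(1))
    im,d=eyes.get_image("wrist"); im2,_=eyes.get_image("scene"); save(cv2.resize(np.hstack([im,im2]),(800,300)),"f.png")
print(monitor.read_time_s())
```

```text
False [0.4827 0.1925 0.0566]
0.05892513303502452 48.264262676239014 [-4.1 -1.2  5.6]
0.05905790967969861 48.481198847293854 [-2.2 -0.1 -2. ]
19.8333
```

View pics/f.png

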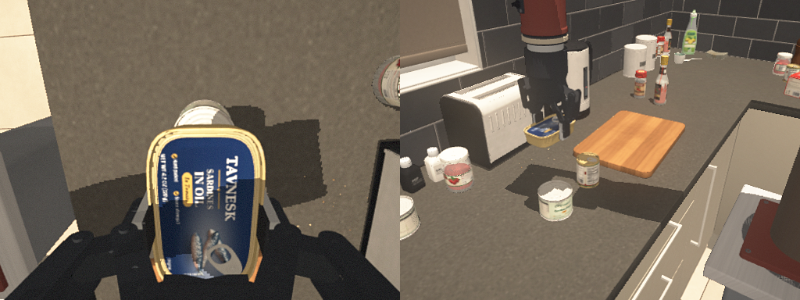

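The flat tin is held level (left half, pixel (205,200)) and the wide tin still stands (right half, (556,200)). Placing the flat tin on the board.

Run:
```python
from h import *
x,y=.489,-.19; o=[np.pi,0,np.pi/2+.08]
manip.move_l([x,y,.19],feed=.2,rotation=o)
p=setdown(x,y,.0206,thr=4)
manip.gripper_to(.085); manip.move_l([x,y,.15],feed=.15)
manip.movep([.48,.17,.33],[np.pi,0,np.pi/2]); manip.hold(.2)
cal=eyes.get_calibration("wrist"); im,d=eyes.get_image("wrist"); P=cloud("",d,cal)
w=P[(np.hypot(*(P[:,:2]-[.482,.194]).T)<.06)&(P[:,2]>.05)&(P[:,2]<.07)]; print("wide",circ(w,.038),np.median(w[:,2]),np.percentile(w[:,2],98),len(w))
t=P[(np.hypot(*(P[:,:2]-[.484,.06]).T)<.06)&(P[:,2]>.06)&(P[:,2]<.08)]
if len(t)>50: print("tall",circ(t,.0285),np.median(t[:,2]))
im2,d=eyes.get_image("top"); cal=eyes.get_calibration("top"); P=cloud("",d,cal)
f=P[(np.hypot(*(P[:,:2]-[x,y]).T)<.08)&(P[:,2]>.034)&(P[:,2]<.06)]; print("flat",rect(f),np.percentile(f[:,2],[5,50,95]))
w=P[(np.hypot(*(P[:,:2]-[.482,.194]).T)<.06)&(P[:,2]>.05)&(P[:,2]<.07)]
if len(w)>50: print("wide top",circ(w,.038),len(w))
save(cv2.resize(np.hstack([im,im2]),(800,300)),"g.png"); print(monitor.read_time_s())
```

```text
down True [ 0.4889 -0.1899  0.0204] [-0.6 -0.9  4. ]
wide [0.48029189 0.19256629 0.03713592] 0.055743317637679285 0.059205849653907176 2566
tall [0.48402423 0.0605113  0.02838431] 0.06964034004605002
flat (array([ 0.48824963, -0.18665669]), (63.2613639831543, 104.2938232421875), np.float64(0.07832546516150707)) [0.0412475  0.04401434 0.04695499]
wide top [0.47892341 0.19421077 0.03749074] 742
27.4083
```

View pics/g.png

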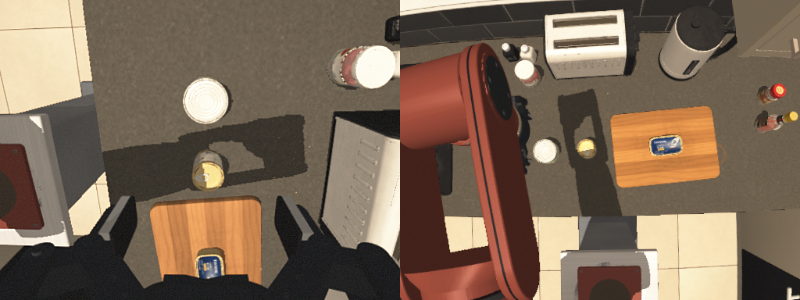

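The flat tin lies fully on the board (right half, pixel (665,145)). The wide tin (206,100) and the tall tin (208,172) are both clear of anything else. Now I'll put the tall tin back.

Run:
```python
from h import *
o=[np.pi,0,np.pi/2]; x,y=.484,.0602
manip.movep([x,y,.15],o); print(manip.move_l([x,y,.0183],feed=.1,max_force=10))
manip.gripper_to(.045,f_grip=40); print(monitor.read_opening(),monitor.read_grasp_force())
manip.move_l([x,y,.04],feed=.05); manip.move_l([x,y,.15],feed=.15)
x,y=.4803,.1923
manip.move_l([x,y,.15],feed=.12); p=setdown(x,y,.0763,thr=3)
manip.gripper_to(.085); manip.move_l([x,y,.25],feed=.15)
manip.movep([.48,.17,.36],o); manip.hold(.2)
cal=eyes.get_calibration("wrist"); im,d=eyes.get_image("wrist"); P=cloud("",d,cal); P=P[np.hypot(*(P[:,:2]-[x,y]).T)<.06]
t=P[(P[:,2]>.12)&(P[:,2]<.14)]; print("tall",circ(t,.0285),np.percentile(t[:,2],[5,50,95]))
cal=eyes.get_calibration("scene"); im2,d=eyes.get_image("scene"); P=cloud("",d,cal); P=P[np.hypot(*(P[:,:2]-[x,y]).T)<.06]
for lo,hi,r in [(.008,.05,.038),(.066,.122,.0285)]:
    Q=P[(P[:,2]>lo)&(P[:,2]<hi)]; print(len(Q),least_squares(lambda c:np.hypot(*(Q[:,:2]-c).T)-r,[x,y],loss="soft_l1",f_scale=.001).x)
save(cv2.resize(np.hstack([im,im2]),(800,300)),"h.png"); print(monitor.read_time_s())
```

```text
False
0.05645941302790924 42.64861822128296
down True [0.4802 0.1923 0.077 ] [-1.4 -0.3  4.9]
tall [0.48070874 0.19218997 0.02821321] [0.12588636 0.12752932 0.13047147]
821 [0.48183017 0.19348144]
957 [0.48136895 0.19389469]
36.8583
```

View pics/h.png

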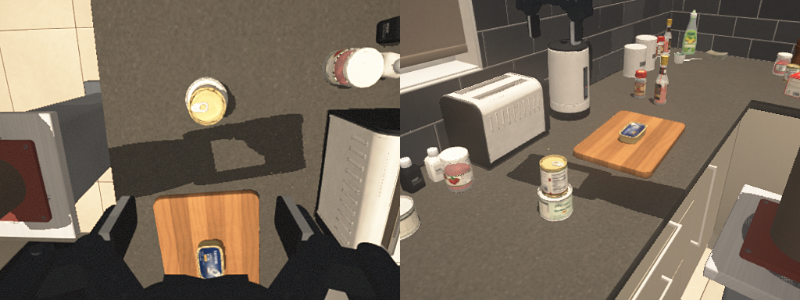

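The tall tin stands upright on the wide tin (right half, pixel (553,185)), centred to within about 1 mm. The flat tin lies on the board at (632,132), and the robot is clear.

```bash
python3 -c "
from h import *
print(manip.job_done())"
```

```text
the job is handed in; nothing more can be done
None
```

The job is handed in, about 37 s into the 72 s allowed: the flat tin lies flat in the middle of the board, and the tall tin stands upright on the wide tin, centred to within about 1 mm as measured; the hand-in call returned no verdict.

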